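# Find the battery pack that holds cells and put it on charge

### The job

Three identical battery packs stand on the trolley; only one has its cells inside and is much heavier than the two empty ones, so nudge them to feel which it is. Slide the heavy pack into the charging dock until it is fully home against the back of the bay, then flip the dock's toggle switch over to on. Keep all packs upright and do not knock over or shove away the bottles and jar standing around.

Things in the scene. Friction and masses are not known exactly. Their poses are not given: they have to be found in the camera images.
- pack_a: round battery pack, an upright closed white drum, diameter 92 mm, height 70 mm, with a grey lid and three small brass contacts on top; the three packs look exactly alike and slide on the mat. Origin: centre of the underside, z up. With its cells inside a pack weighs 0.8 to 0.96 kg, without them about 0.15 kg
- pack_b: round battery pack, an upright closed white drum, diameter 92 mm, height 70 mm, with a grey lid and three small brass contacts on top; the three packs look exactly alike and slide on the mat. Origin: centre of the underside, z up. With its cells inside a pack weighs 0.8 to 0.96 kg, without them about 0.15 kg
- pack_c: round battery pack, an upright closed white drum, diameter 92 mm, height 70 mm, with a grey lid and three small brass contacts on top; the three packs look exactly alike and slide on the mat. Origin: centre of the underside, z up. With its cells inside a pack weighs 0.8 to 0.96 kg, without them about 0.15 kg
- dock: fixed white charging dock with a floorless U-shaped bay. Origin: on the mat under the centre of a pack that is home; +x points into the bay, z up. Back wall at x = 46 mm; behind it a housing 75 mm high, 156 mm wide, to x = 156 mm. Side arms 45 mm high, inner faces at y = +-56 mm from x = -37 mm to the back wall; the mouth flares to y = +-83 mm at x = -72 mm
- switch (a joint): toggle switch lever on top of the dock's housing: 0 = off, leaning 0.5 rad towards the mouth of the bay (-x of the dock); 1.0 rad = fully on, leaning 0.5 rad to the back (+x of the dock). It pivots about the dock's y axis and stays where it is left
- switch_tip (a point): tip of the toggle lever, 60 mm from its pivot; the pivot is at x = +90 mm, y = 0 of the dock. The rod is about 10 mm thick
- mat: the thin grey mat, 640 mm by 1000 mm and 3 mm thick, fixed on the trolley top, on which all of this stands: its upper face is 3 mm above the trolley top. Origin: centre of its underside
- spray: standing white bottle, diameter 54 mm, height 170 mm, origin centre of the underside; a bystander
- cream_jar: white jar, diameter 70 mm, height 60 mm, origin centre of the underside; a bystander
- lotion: standing slim bottle, diameter 44 mm, height 130 mm, origin centre of the underside; a bystander
Mind the look-alikes: they are no part of the job. What is shaped like the pack_c but pink or turquoise is not meant. What is shaped like the pack_a but green is not meant.

How it is judged:
By the outcome, as a careful person would: the job done as asked, in the order asked, and still so for the second after the job is handed in, with the robot touching nothing.
It also fails if it takes over 72 s, if anything falls off the work surface, if the arm or the gripper's body presses on something with over 40 N, if the wrist force passes 120 N, or if a joint passes its speed limit or range.

### The arm

A 6-joint arm with a two-finger parallel gripper is mounted at the origin on the work surface. World frame = base frame: x ahead of the robot, y to its left, z up, the work surface at z = 0. Lengths are in mm, angles in rad, forces in N, time in s.
With the tool pointing down it reaches from about 300 to 775 mm from the base axis. Payload 14.6 kg.
Tool frame: the origin (TCP) lies between the finger pads; the fingertips stand manip.nose_length ahead of it and the grasp point (between the pads) lies 11 mm behind it (manip.nose_length is the distance from the TCP to the fingertips, in mm); z points along the fingers, y is the line along which they close (so a half turn about z gives the same grasp; the last joint's range is limited). The gripper opens to 94 mm and grips with 3 to 60 N. Pads are 16 mm wide; open, the fingers measure 119 mm over their backs; the gripper's body (75 mm by 177 mm) begins 78 mm behind the grasp point.
Start: joints at [1.273, 0.3, 1.521, -0, 1.321, -0.067], TCP at [125.814, 535.406, 184.146] pointing down, gripper open.
Joint ranges: [-3.03, 3.03], [-0.79, 2.21], [0.23, 2.52], [-1.04, 4.18], [0, 3.07], [-2.55, 2.55]. Speed limits (rad/s): [2.22, 2.22, 2.57, 3.14, 3.14, 3.14].

### API

Orientations are given as [roll, pitch, yaw] about the fixed x, y, z axes, in that order (R = Rz(yaw) Ry(pitch) Rx(roll)).
In Python, from cell import manip, cams, job gives the robot as it stands.
- The arm moves only by the tool jog_arm, never from a script. Its argument "commands" is a list of rows, each an object of numbers: "dx", "dy", "dz": the shift along the tool's x, y, z each as a share of 40 mm, from -1 to 1; "ax", "ay", "az": the turn, a rotation vector about the tool's x, y, z each as a share of 10 degrees, from -1 to 1; "gripper": the closure, from 0 (fully open) to 1 (shut). A call has 1 to 10 rows; each row shifts and turns the commanded pose from where the row before left it, along the tool's axes as they then stand; what a row does not reach is not made up. A row lasts 1/8 s, in which the tool goes at most 62.5 mm and 10.7 degrees, less where a joint would pass 70% of its speed; a pose out of reach is approached as far as the arm can. A call with a number of a shift or a turn outside -1 to 1 is refused whole. A call with a gripper value outside its range is refused whole. The fingers move at their own pace and stop on an object; "squeeze" is the grip in N (left out, the last holds). Time passes only in rows, so rows that do not move let the fingers close. It gives the time, the measured TCP pose, the force, the opening and the grip force at its end, in the units of the state.
- manip.read_state(): the state, without advancing time (a new reading comes with each control period).
- cams.camera(name): name is "side" or "top"; returns a dict with "image" (384x512x3 uint8, red, green, blue), "fx", "fy", "cx", "cy" (pixels), "world_to_cam" (4x4, takes a point from world to camera coordinates). Camera axes: x right, y down, z forward; pixel columns grow to the right and rows downward; lengths in mm; the calibration is good to about 2 mm. A picture is of the moment at which its call begins. There is no depth.
- job.sign_off(): hands the job in; it is judged then, once.
The state is a dict: "clock": time; "joints": joint angles; "qd": joint speeds; "effort": joint torques, N m; "eef_pos": TCP position; "eef_rot": TCP orientation; "wrist_force": force on the tool from outside, world axes, zero at the start; "moment": the same for the moment, N m; "finger_gap": finger opening in mm; "finger_force": force on a finger pad.
Only numpy, scipy, OpenCV 4.12 (cv2) and the standard library are available. Lean on these libraries where they do the work, as an engineer would, in place of code of your own. Each camera call takes 0.05 s, during which the arm holds its last target. There are 200 camera calls.

## Working session

There is one attempt and no reset: what is moved stays moved. The work goes in short steps, Python scripts to look and compute and a tool call to move; the robot and the scene stay as the last step left them, time stands still between calls to the robot, and variables do not carry over. Pictures are saved under pics/ and viewed, at most 10 in all, crops included, and the job is handed in when it is done.

Besides the shell and the picture viewer there is one more tool, called after ">>>" by a JSON object that holds its "method" and its "body", one argument or row to a line. jog_arm: Moves the arm, as the interface text tells. Shift numbers are shares of 40 mm and turn numbers shares of 10 degrees, none past 1 either way. Its arguments: {"type":"object","properties":{"commands":{"type":"array"},"squeeze":{"type":"number"}},"required":["commands"]}

```bash
ls; mkdir -p pics; python3 - <<'E'
from cell import manip,cams,job
import cv2,numpy as np
print(manip.nose_length, manip.read_state())
for n in("top","side"):
    c=cams.camera(n); cv2.imwrite(f"pics/{n}0.png",c["image"][:,:,::-1]); np.savez(f"{n}0.npz",**c)
    print(n,c["fx"],c["cx"],c["cy"],np.round(c["world_to_cam"],3).tolist())
E
```

```text
pics
8.0 {'clock': 0.0, 'joints': array([ 1.27335999e+00,  3.00443335e-01,  1.52160199e+00, -1.03374834e-05,
        1.32069753e+00, -6.65616206e-02]), 'qd': array([-1.99068097e-04,  5.64091425e-04,  5.08467594e-04, -4.56872985e-05,
        9.81192729e-04,  1.21246335e-03]), 'effort': array([ 2.07966979e-03, -5.31811595e+01, -3.52735627e+01,  7.08703394e-02,
        2.43830297e-02, -8.64256549e-05]), 'eef_pos': array([125.75438422, 535.12698225, 183.59273204]), 'eef_rot': array([-3.14044433e+00, -6.65120222e-05,  2.91072046e+00]), 'wrist_force': array([ 0.16829926,  0.20945377, -1.20457641]), 'moment': array([0.02186262, 0.07420715, 0.01101051]), 'finger_force': 0.0, 'finger_gap': 93.99283929214262}
top 463.7728971542946 264.15498331328075 185.44895233512685 [[0.019, -1.0, -0.016, -21.985], [-0.983, -0.016, -0.18, 511.503], [0.18, 0.019, -0.983, 1533.901], [0.0, 0.0, 0.0, 1.0]]
side 381.6781693592843 260.0020331554678 189.0853138107692 [[0.808, -0.589, -0.014, -401.189], [-0.383, -0.507, -0.772, 264.757], [0.448, 0.629, -0.635, 1059.484], [0.0, 0.0, 0.0, 1.0]]
```

View pics/top0.png

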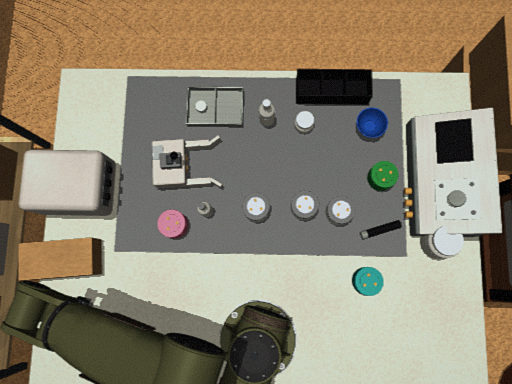

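View pics/side0.png

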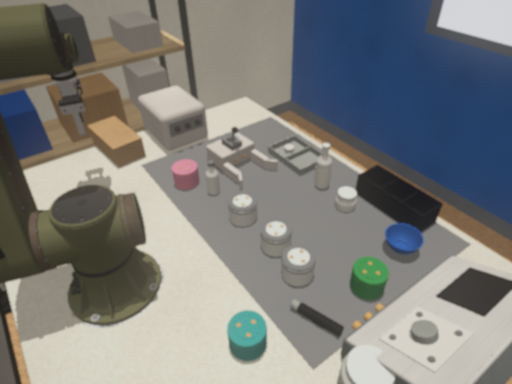

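Top view: three white packs with grey lids and brass contacts are at (256,208), (305,206) and (341,211). The pink (172,223), turquoise (368,281) and green (384,175) drums are decoys. The dock is at (170,163) with its mouth to the right (−y) and its lever near (172,158). Lotion is at (205,208), spray at (267,110) and the jar at (304,121).

```bash
cat > h.py <<'E'
import numpy as np,cv2
def load(n): return dict(np.load(n))
def ray(c,u,v,z):
    W=c["world_to_cam"];R=W[:3,:3];o=-R.T@W[:3,3]
    d=R.T@np.array([(u-c["cx"])/c["fx"],(v-c["cy"])/c["fy"],1]); return o+d*(z-o[2])/d[2]
def proj(c,p):
    q=c["world_to_cam"]@np.append(p,1.); return np.array([c["fx"]*q[0]/q[2]+c["cx"],c["fy"]*q[1]/q[2]+c["cy"]])
def packs(c):
    im=c["image"]; out=[]
    hsv=cv2.cvtColor(im,cv2.COLOR_RGB2HSV)
    m=((hsv[...,2]>115)).astype(np.uint8)
    n,l,s,ce=cv2.connectedComponentsWithStats(m)
    return n,l,s,ce
E
python3 - <<'E'
from h import *
c=load("top0.npz"); im=c["image"]
n,l,s,ce=packs(c)
for i in range(1,n):
    if 60<s[i][4]<3000: print(s[i],ce[i].round(1),ray(c,*ce[i],73).round(0))
cv2.imwrite("pics/z.png",np.hstack([cv2.resize(im[125:225,140:230],None,fx=4.4,fy=4.4,interpolation=2),cv2.resize(im[180:230,230:360],None,fx=3.0,fy=8.8)[:440,:390]*0+0])[:, :400,::-1])
cv2.imwrite("pics/z2.png",cv2.resize(im[180:230,230:370],None,fx=5,fy=5,interpolation=2)[:,:,::-1])
E
```

```text
[ 184   90   59   34 1661] [215.6 107.1] [780. 160.  73.]
[259  99  17  18 181] [266.2 108. ] [779. -15.  73.]
[355 107  34  25 104] [374.1 115.9] [ 756. -386.   73.]
[294 110  21  22 294] [304.  119.6] [ 739. -146.   73.]
[360 115  22  23 327] [370.4 125. ] [ 723. -372.   73.]
[  0 125  31  23 323] [  9.9 136.9] [663. 866.  73.]
[185 135  35  12 202] [200.7 141.7] [655. 206.  73.]
[ 151  138   34   47 1094] [166.7 162.1] [582. 319.  73.]
[372 161  28  26 549] [384.8 173.6] [ 554. -417.   73.]
[186 177  36  10 205] [202.5 180.7] [520. 194.  73.]
[292 191  27  27 413] [304.1 204.9] [ 444. -147.   73.]
[242 193  27  26 461] [255.3 206.2] [436.  15.  73.]
[404 195   9  23 106] [407.9 206.9] [ 442. -490.   73.]
[  0 201   7  21  64] [  2.  209.5] [411. 863.  73.]
[196 201  14  13 102] [202.9 207.7] [428. 189.  73.]
[329 200  23  23 366] [340.3 210.5] [ 427. -267.   73.]
[155 208  30  31 658] [170.4 223. ] [376. 295.  73.]
[  8 268   8  36  94] [ 12.  286.1] [161. 799.  73.]
[  28  345   66   39 1483] [ 51.9 368.8] [-90. 643.  73.]
```

View pics/z.png

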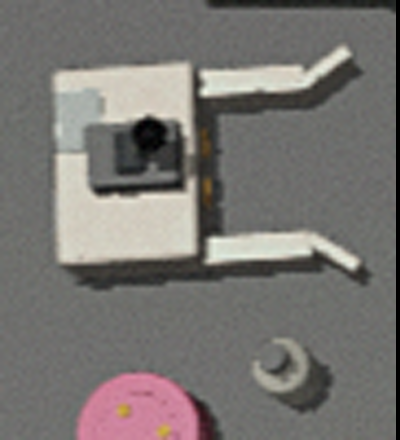

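View pics/z2.png

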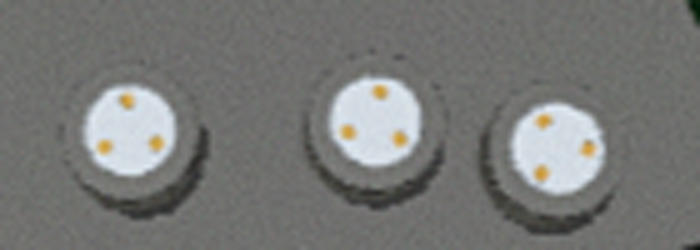

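The crops show the dock housing corners at crop px (55,72), (192,65), (198,258) and (58,265), with the bay open to the right. The three white-lidded packs, centres (256,206), (305,204) and (341.6,209.6), match the description; the coloured drums do not. Next I'll measure these positions and cross-check them in the side view.

```bash
python3 - <<'E'
from h import *
c=load("top0.npz"); s=load("side0.npz")
P=[ray(c,u/4.4+140-.4,v/4.4+125-.4,78) for u,v in((55,72),(192,65),(198,258),(58,265))]
for p in P: print(p.round(1))
print("sizes",[np.linalg.norm(P[i]-P[(i+1)%4]).round(1) for i in range(4)])
ax=(P[1]-P[0]+P[2]-P[3]); ax=-ax/np.linalg.norm(ax); 
lat=P[1]-P[2]; lat/=np.linalg.norm(lat)
fm=(P[1]+P[2])/2; O=fm-46*ax
print("axis",ax.round(3),"yaw",np.arctan2(ax[1],ax[0]),"lat yaw-",np.arctan2(-lat[0],lat[1]), "origin",O.round(1))
# white lid discs
hsv=cv2.cvtColor(c["image"],cv2.COLOR_RGB2HSV)
for (u,v) in((256,206),(305,204),(341,209)):
    w=c["image"][v-16:v+17,u-16:u+17].min(2)>165
    n,l,st,ce=cv2.connectedComponentsWithStats(w.astype(np.uint8)); i=1+st[1:,4].argmax()
    uv=ce[i]+[u-16,v-16]; p=ray(c,*uv,73); print(st[i],uv.round(1),p.round(1),"side",proj(s,p).round(0))
print("tip guess side", [proj(s,O+ax*61+[0,0,z-78]).round(0) for z in (120,140)],[proj(c,O+ax*61+[0,0,z-78]).round(0) for z in (120,140)])
for n,u,v,z in(("spray",267,100,173),("jar",304.5,119.6,63),("lotion",201.5,206,133)): print(n,ray(c,u,v,z).round(0))
cv2.imwrite("pics/s1.png",cv2.resize(s["image"][110:300,160:350],None,fx=3,fy=3,interpolation=2)[:,:,::-1])
E
```

```text
[654.  371.7  78. ]
[661.2 265.4  78. ]
[509.2 253.1  78. ]
[502.1 359.8  78. ]
sizes [np.float64(106.5), np.float64(152.5), np.float64(106.9), np.float64(152.4)]
axis [-0.067  0.998 -0.   ] yaw 1.6379605086157767 lat yaw- -1.4900324005979346 origin [588.3 213.4  78. ]
[  7   7  18  18 234] [255.4 205.6] [438.4  14.4  73. ] side [242. 200.]
[  7   8  18  17 230] [304.7 203.8] [ 447.1 -149.1   73. ] side [276. 228.]
[  7   8  19  18 231] [341.  209.2] [ 431.1 -269.2   73. ] side [299. 255.]
tip guess side [array([235., 138.]), array([235., 133.])] [array([177., 158.]), array([176., 157.])]
spray [770. -19. 173.]
jar [ 742. -148.   63.]
lotion [426. 185. 133.]
```

View pics/s1.png

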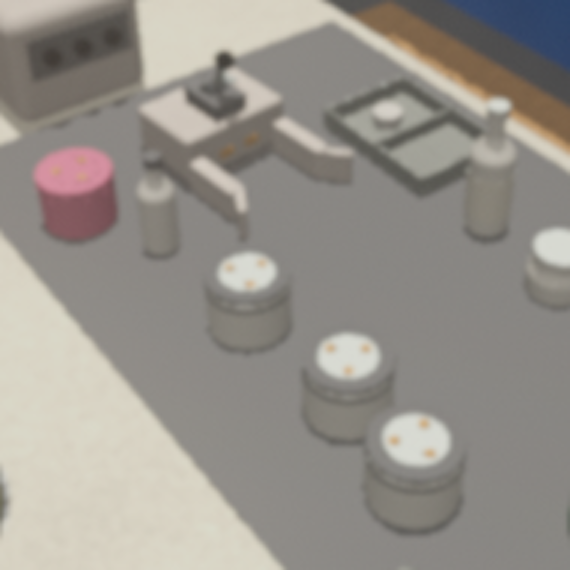

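The tip triangulates to about z=150. The dock is at about (588,212) with its axis at 1.645 rad. I'll move to pack 1 first, to its robot side.

>>> {"method": "jog_arm", "body": {
  "commands": [
    {"az":-0.77,"gripper":0.47},
    {"az":-0.77,"gripper":0.47},
    {"az":-0.77,"gripper":0.47},
    {"dx":-0.25,"dy":-0.95},
    {"dx":-0.25,"dy":-0.95},
    {"dx":-0.25,"dy":-0.95},
    {"dx":-0.25,"dy":-0.95},
    {"dx":-0.25,"dy":-0.95},
    {"dx":-0.25,"dy":-0.95},
    {"dx":-0.25,"dy":-0.95}
  ]
}}

```text
schema error: expected keys dx, dy, dz, ax, ay, az, gripper
```

>>> {"method": "jog_arm", "body": {
  "commands": [
    {"dx":-0.25,"dy":-0.95},
    {"dx":-0.25,"dy":-0.95},
    {"dx":-0.25,"dy":-0.95},
    {"dx":-0.25,"dy":-0.95},
    {"dx":-0.25,"dy":-0.95},
    {"dx":-0.25,"dy":-0.95},
    {"dx":-0.25,"dy":-0.95},
    {"dx":-0.2,"dy":-0.8},
    {},
    {}
  ]
}}

```text
schema error: expected keys dx, dy, dz, ax, ay, az, gripper
```

>>> {"method": "jog_arm", "body": {
  "commands": [
    {"dx":0,"dy":0,"dz":0,"ax":0,"ay":0,"az":-0.77,"gripper":0.47},
    {"dx":0,"dy":0,"dz":0,"ax":0,"ay":0,"az":-0.77,"gripper":0.47},
    {"dx":0,"dy":0,"dz":0,"ax":0,"ay":0,"az":-0.77,"gripper":0.47},
    {"dx":-0.25,"dy":-0.95,"dz":0,"ax":0,"ay":0,"az":0,"gripper":0.47},
    {"dx":-0.25,"dy":-0.95,"dz":0,"ax":0,"ay":0,"az":0,"gripper":0.47},
    {"dx":-0.25,"dy":-0.95,"dz":0,"ax":0,"ay":0,"az":0,"gripper":0.47},
    {"dx":-0.25,"dy":-0.95,"dz":0,"ax":0,"ay":0,"az":0,"gripper":0.47},
    {"dx":-0.25,"dy":-0.95,"dz":0,"ax":0,"ay":0,"az":0,"gripper":0.47},
    {"dx":-0.25,"dy":-0.95,"dz":0,"ax":0,"ay":0,"az":0,"gripper":0.47},
    {"dx":-0.25,"dy":-0.95,"dz":0,"ax":0,"ay":0,"az":0,"gripper":0.47}
  ]
}}

```text
clock: 1.35
eef_pos: [240.6, 284.1, 184.0]
eef_rot: [-3.141, -0.0, -2.969]
wrist_force: [0.1, -0.4, 0.1]
finger_gap: 49.9
finger_force: 0.0
```

>>> {"method": "jog_arm", "body": {
  "commands": [
    {"dx":-0.25,"dy":-0.95,"dz":0,"ax":0,"ay":0,"az":0,"gripper":0.47},
    {"dx":-0.25,"dy":-0.95,"dz":0,"ax":0,"ay":0,"az":0,"gripper":0.47},
    {"dx":-0.25,"dy":-0.95,"dz":0,"ax":0,"ay":0,"az":0,"gripper":0.47},
    {"dx":-0.25,"dy":-0.95,"dz":0,"ax":0,"ay":0,"az":0,"gripper":0.47},
    {"dx":-0.25,"dy":-0.95,"dz":0,"ax":0,"ay":0,"az":0,"gripper":0.47},
    {"dx":-0.25,"dy":-0.95,"dz":0,"ax":0,"ay":0,"az":0,"gripper":0.47},
    {"dx":-0.25,"dy":-0.95,"dz":0,"ax":0,"ay":0,"az":0,"gripper":0.47},
    {"dx":-0.2,"dy":-0.8,"dz":0,"ax":0,"ay":0,"az":0,"gripper":0.47},
    {"dx":0,"dy":0,"dz":0,"ax":0,"ay":0,"az":0,"gripper":0.47},
    {"dx":0,"dy":0,"dz":0,"ax":0,"ay":0,"az":0,"gripper":0.47}
  ]
}}

```text
clock: 2.6
eef_pos: [368.0, 5.5, 184.0]
eef_rot: [3.141, -0.0, -2.969]
wrist_force: [0.4, 0.2, -0.0]
finger_gap: 50.0
finger_force: 0.0
```

>>> {"method": "jog_arm", "body": {
  "commands": [
    {"dx":0,"dy":-0.08,"dz":0.925,"ax":0,"ay":0,"az":0,"gripper":0.47},
    {"dx":0,"dy":0,"dz":0.925,"ax":0,"ay":0,"az":0,"gripper":0.47},
    {"dx":0,"dy":0,"dz":0.925,"ax":0,"ay":0,"az":0,"gripper":0.47},
    {"dx":0,"dy":0,"dz":0.925,"ax":0,"ay":0,"az":0,"gripper":0.47},
    {"dx":0,"dy":0,"dz":0,"ax":0,"ay":0,"az":0,"gripper":0.47},
    {"dx":-0.2,"dy":0,"dz":0,"ax":0,"ay":0,"az":0,"gripper":0.47},
    {"dx":-0.2,"dy":0,"dz":0,"ax":0,"ay":0,"az":0,"gripper":0.47}
  ]
}}

```text
clock: 3.48
eef_pos: [386.2, 5.0, 37.6]
eef_rot: [-3.141, 0.003, -2.969]
wrist_force: [0.7, 0.3, -0.5]
finger_gap: 50.0
finger_force: 0.0
```

>>> {"method": "jog_arm", "body": {
  "commands": [
    {"dx":-0.2,"dy":0,"dz":0,"ax":0,"ay":0,"az":0,"gripper":0.47},
    {"dx":-0.2,"dy":0,"dz":0,"ax":0,"ay":0,"az":0,"gripper":0.47}
  ]
}}

```text
clock: 3.72
eef_pos: [401.1, 7.6, 36.5]
eef_rot: [-3.141, 0.0, -2.969]
wrist_force: [-1.3, -0.5, 1.6]
finger_gap: 50.0
finger_force: 1.1
```

>>> {"method": "jog_arm", "body": {
  "commands": [
    {"dx":-0.2,"dy":0,"dz":0,"ax":0,"ay":0,"az":0,"gripper":0.47}
  ]
}}

```text
clock: 3.85
eef_pos: [408.8, 8.9, 36.2]
eef_rot: [-3.142, -0.0, -2.969]
wrist_force: [-1.8, -1.0, 0.8]
finger_gap: 50.0
finger_force: 1.1
```

>>> {"method": "jog_arm", "body": {
  "commands": [
    {"dx":-0.2,"dy":0,"dz":0,"ax":0,"ay":0,"az":0,"gripper":0.47}
  ]
}}

```text
clock: 3.98
eef_pos: [416.7, 10.3, 36.2]
eef_rot: [3.142, -0.0, -2.969]
wrist_force: [-1.8, -1.0, 1.1]
finger_gap: 49.9
finger_force: 1.1
```

>>> {"method": "jog_arm", "body": {
  "commands": [
    {"dx":1,"dy":0,"dz":0,"ax":0,"ay":0,"az":0,"gripper":0.47},
    {"dx":0.7,"dy":-0.81,"dz":0,"ax":0,"ay":0,"az":0,"gripper":0.47},
    {"dx":0,"dy":-0.81,"dz":0,"ax":0,"ay":0,"az":0,"gripper":0.47},
    {"dx":0,"dy":-0.81,"dz":0,"ax":0,"ay":0,"az":0,"gripper":0.47},
    {"dx":0,"dy":-0.81,"dz":0,"ax":0,"ay":0,"az":0,"gripper":0.47},
    {"dx":0,"dy":-0.81,"dz":0,"ax":0,"ay":0,"az":0,"gripper":0.47},
    {"dx":0,"dy":0,"dz":0,"ax":0,"ay":0,"az":0,"gripper":0.47},
    {"dx":-0.2,"dy":0,"dz":0,"ax":0,"ay":0,"az":0,"gripper":0.47},
    {"dx":-0.2,"dy":0,"dz":0,"ax":0,"ay":0,"az":0,"gripper":0.47}
  ]
}}

```text
clock: 5.1
eef_pos: [393.4, -157.5, 36.2]
eef_rot: [-3.142, 0.0, -2.968]
wrist_force: [0.7, -0.3, 0.3]
finger_gap: 49.7
finger_force: 0.0
```

>>> {"method": "jog_arm", "body": {
  "commands": [
    {"dx":-0.2,"dy":0,"dz":0,"ax":0,"ay":0,"az":0,"gripper":0.47},
    {"dx":-0.2,"dy":0,"dz":0,"ax":0,"ay":0,"az":0,"gripper":0.47}
  ]
}}

```text
clock: 5.35
eef_pos: [409.1, -155.1, 36.1]
eef_rot: [3.141, -0.0, -2.969]
wrist_force: [-1.7, 0.5, 0.4]
finger_gap: 50.1
finger_force: 0.6
```

>>> {"method": "jog_arm", "body": {
  "commands": [
    {"dx":-0.2,"dy":0,"dz":0,"ax":0,"ay":0,"az":0,"gripper":0.47}
  ]
}}

```text
clock: 5.48
eef_pos: [416.9, -153.9, 36.1]
eef_rot: [3.142, -0.0, -2.969]
wrist_force: [-2.1, 0.1, 1.6]
finger_gap: 49.8
finger_force: 0.6
```

>>> {"method": "jog_arm", "body": {
  "commands": [
    {"dx":-0.2,"dy":0,"dz":0,"ax":0,"ay":0,"az":0,"gripper":0.47}
  ]
}}

```text
clock: 5.6
eef_pos: [424.8, -152.6, 36.1]
eef_rot: [3.142, -0.0, -2.969]
wrist_force: [-1.2, -0.6, 0.9]
finger_gap: 49.5
finger_force: 0.6
```

>>> {"method": "jog_arm", "body": {
  "commands": [
    {"dx":1,"dy":0,"dz":0,"ax":0,"ay":0,"az":0,"gripper":0.47},
    {"dx":1,"dy":-0.3,"dz":0,"ax":0,"ay":0,"az":0,"gripper":0.47},
    {"dx":0.1,"dy":-0.87,"dz":0,"ax":0,"ay":0,"az":0,"gripper":0.47},
    {"dx":0,"dy":-0.87,"dz":0,"ax":0,"ay":0,"az":0,"gripper":0.47},
    {"dx":0,"dy":-0.87,"dz":0,"ax":0,"ay":0,"az":0,"gripper":0.47},
    {"dx":0,"dy":0,"dz":0,"ax":0,"ay":0,"az":0,"gripper":0.47},
    {"dx":-0.2,"dy":0,"dz":0,"ax":0,"ay":0,"az":0,"gripper":0.47},
    {"dx":-0.2,"dy":0,"dz":0,"ax":0,"ay":0,"az":0,"gripper":0.47}
  ]
}}

```text
clock: 6.6
eef_pos: [377.9, -278.3, 36.2]
eef_rot: [3.142, 0.0, -2.969]
wrist_force: [-0.5, -0.1, 0.4]
finger_gap: 49.7
finger_force: 0.0
```

>>> {"method": "jog_arm", "body": {
  "commands": [
    {"dx":-0.2,"dy":0,"dz":0,"ax":0,"ay":0,"az":0,"gripper":0.47},
    {"dx":-0.2,"dy":0,"dz":0,"ax":0,"ay":0,"az":0,"gripper":0.47}
  ]
}}

```text
clock: 6.85
eef_pos: [393.0, -275.8, 36.1]
eef_rot: [3.141, -0.002, -2.968]
wrist_force: [-7.4, -0.7, 2.4]
finger_gap: 49.9
finger_force: 3.5
```

>>> {"method": "jog_arm", "body": {
  "commands": [
    {"dx":-0.2,"dy":0,"dz":0,"ax":0,"ay":0,"az":0,"gripper":0.47}
  ]
}}

```text
clock: 6.98
eef_pos: [400.8, -274.5, 36.1]
eef_rot: [3.141, -0.002, -2.968]
wrist_force: [-7.9, -1.1, 4.0]
finger_gap: 49.6
finger_force: 3.5
```

>>> {"method": "jog_arm", "body": {
  "commands": [
    {"dx":-0.2,"dy":0,"dz":0,"ax":0,"ay":0,"az":0,"gripper":0.47}
  ]
}}

```text
clock: 7.1
eef_pos: [408.6, -273.1, 36.1]
eef_rot: [3.141, -0.002, -2.968]
wrist_force: [-8.0, -0.5, 3.2]
finger_gap: 49.7
finger_force: 3.5
```

Pack 3 (easternmost) needs about 8 N against about 1.8 N for the others, so it is the heavy one. I'll push it onto the dock axis line.

>>> {"method": "jog_arm", "body": {
  "commands": [
    {"dx":-0.4,"dy":0,"dz":0,"ax":0,"ay":0,"az":0,"gripper":0.47},
    {"dx":-0.5,"dy":0,"dz":0,"ax":0,"ay":0,"az":0,"gripper":0.47},
    {"dx":-0.5,"dy":0,"dz":0,"ax":0,"ay":0,"az":0,"gripper":0.47},
    {"dx":-0.5,"dy":0,"dz":0,"ax":0,"ay":0,"az":0,"gripper":0.47},
    {"dx":-0.5,"dy":0,"dz":0,"ax":0,"ay":0,"az":0,"gripper":0.47},
    {"dx":-0.5,"dy":0,"dz":0,"ax":0,"ay":0,"az":0,"gripper":0.47},
    {"dx":-0.5,"dy":0,"dz":0,"ax":0,"ay":0,"az":0,"gripper":0.47},
    {"dx":-0.5,"dy":0,"dz":0,"ax":0,"ay":0,"az":0,"gripper":0.47},
    {"dx":-0.3,"dy":0,"dz":0,"ax":0,"ay":0,"az":0,"gripper":0.47},
    {"dx":0,"dy":0,"dz":0,"ax":0,"ay":0,"az":0,"gripper":0.47}
  ]
}}

```text
clock: 8.35
eef_pos: [574.9, -244.1, 35.9]
eef_rot: [3.141, 0.0, -2.968]
wrist_force: [-0.0, -0.3, -0.4]
finger_gap: 50.0
finger_force: 0.0
```

```bash
python3 - <<'E'
from h import *
from cell import manip,cams
s=cams.camera("side"); c=cams.camera("top")
cv2.imwrite("pics/m1.png",np.hstack([s["image"],c["image"]])[:,:,::-1][40:340,150:950])
np.savez("top1.npz",**c);np.savez("side1.npz",**s)
print(manip.read_state()["eef_pos"])
E
```

```text
[ 574.31001219 -244.38636636   35.97817887]
```

View pics/m1.png

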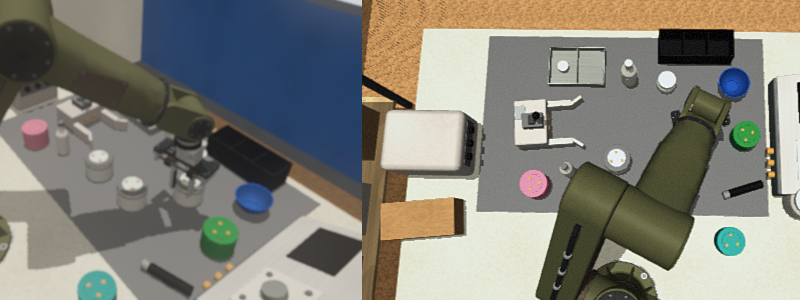

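The pack is upright in front of the fingers (side-view crop about (188,192)), and packs 1 and 2 and the bystanders are undisturbed. Now lift, turn, and get behind it.

>>> {"method": "jog_arm", "body": {
  "commands": [
    {"dx":0.4,"dy":0,"dz":0,"ax":0,"ay":0,"az":0,"gripper":0.47},
    {"dx":0,"dy":0,"dz":-0.8,"ax":0,"ay":0,"az":0,"gripper":0.47},
    {"dx":0,"dy":0,"dz":-0.8,"ax":0,"ay":0,"az":0,"gripper":0.47},
    {"dx":0,"dy":0,"dz":-0.8,"ax":0,"ay":0,"az":0.7,"gripper":0.47},
    {"dx":0,"dy":0,"dz":0,"ax":0,"ay":0,"az":0.9,"gripper":0.47},
    {"dx":0,"dy":0,"dz":0,"ax":0,"ay":0,"az":1,"gripper":0.47},
    {"dx":0,"dy":0,"dz":0,"ax":0,"ay":0,"az":1,"gripper":0.47},
    {"dx":0,"dy":0,"dz":0,"ax":0,"ay":0,"az":1,"gripper":0.47},
    {"dx":0,"dy":0,"dz":0,"ax":0,"ay":0,"az":1,"gripper":0.47},
    {"dx":0,"dy":0,"dz":0,"ax":0,"ay":0,"az":1,"gripper":0.47}
  ]
}}

```text
clock: 9.7
eef_pos: [558.4, -247.5, 132.3]
eef_rot: [3.141, 0.0, 2.156]
wrist_force: [0.8, 0.9, 0.2]
finger_gap: 49.6
finger_force: 0.0
```

>>> {"method": "jog_arm", "body": {
  "commands": [
    {"dx":0,"dy":0,"dz":0,"ax":0,"ay":0,"az":1,"gripper":0.47},
    {"dx":0,"dy":0,"dz":0,"ax":0,"ay":0,"az":1,"gripper":0.47},
    {"dx":0,"dy":0,"dz":0,"ax":0,"ay":0,"az":0.97,"gripper":0.47},
    {"dx":-0.5,"dy":0.5,"dz":0,"ax":0,"ay":0,"az":0,"gripper":0.47},
    {"dx":0,"dy":0,"dz":0,"ax":0,"ay":0,"az":0,"gripper":0.47}
  ]
}}

```text
clock: 10.32
eef_pos: [580.2, -266.7, 131.9]
eef_rot: [3.141, 0.0, 1.643]
wrist_force: [0.3, 0.4, 0.7]
finger_gap: 49.8
finger_force: 0.0
```

```bash
python3 - <<'E'
from h import *
from cell import manip,cams
s=cams.camera("side"); c=cams.camera("top")
print(manip.read_state()["eef_pos"])
for u,v in ((622,-235),(565,-235)): print(proj(c,[u,v,73]),proj(s,[u,v,73]))
for z,n in((c,"top"),(s,"side")):
    u,v=proj(z,[624,-235,73]).astype(int); w=z["image"][v-20:v+21,u-20:u+21].min(2)>150
    k,l,st,ce=cv2.connectedComponentsWithStats(w.astype(np.uint8))
    for i in range(1,k):
        if st[i,4]>30: print(n,st[i],ray(z,*(ce[i]+[u-20,v-20]),73).round(1))
cv2.imwrite("pics/m2.png",np.hstack([s["image"][60:300,150:400],c["image"][60:300,150:450]])[:,:,::-1])
E
```

```text
[ 579.48897863 -265.79401001  131.87117441]
[330.25856656 153.05480329] [339.69020583 218.96098026]
[330.36798791 169.51551958] [325.79039462 227.08611197]
top [11 12  8 10 39] [ 637.2 -214.2   73. ]
side [ 10  14  20  14 186] [ 621.3 -232.2   73. ]
```

View pics/m2.png

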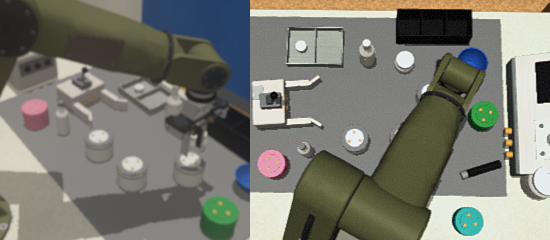

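>>> {"method": "jog_arm", "body": {
  "commands": [
    {"dx":-0.56,"dy":0.55,"dz":0,"ax":0,"ay":0,"az":0,"gripper":0.47},
    {"dx":-0.56,"dy":0.55,"dz":0,"ax":0,"ay":0,"az":0,"gripper":0.47},
    {"dx":0,"dy":0,"dz":0,"ax":0,"ay":0,"az":0,"gripper":0.47},
    {"dx":0,"dy":0,"dz":0.8,"ax":0,"ay":0,"az":0,"gripper":0.47},
    {"dx":0,"dy":0,"dz":0.8,"ax":0,"ay":0,"az":0,"gripper":0.47},
    {"dx":0,"dy":0,"dz":0.8,"ax":0,"ay":0,"az":0,"gripper":0.47},
    {"dx":0,"dy":0,"dz":0,"ax":0,"ay":0,"az":0,"gripper":0.47}
  ]
}}

```text
clock: 11.3
eef_pos: [625.3, -306.1, 34.1]
eef_rot: [-3.138, -0.003, 1.644]
wrist_force: [-0.0, 0.1, 0.6]
finger_gap: 50.0
finger_force: 0.0
```

>>> {"method": "jog_arm", "body": {
  "commands": [
    {"dx":0.3,"dy":0,"dz":0,"ax":0,"ay":0,"az":0,"gripper":0.47},
    {"dx":0.3,"dy":0,"dz":0,"ax":0,"ay":0,"az":0,"gripper":0.47},
    {"dx":0.3,"dy":0,"dz":0,"ax":0,"ay":0,"az":0,"gripper":0.47},
    {"dx":0.3,"dy":0,"dz":0,"ax":0,"ay":0,"az":0,"gripper":0.47}
  ]
}}

```text
clock: 11.8
eef_pos: [624.1, -259.8, 37.9]
eef_rot: [3.139, 0.003, 1.644]
wrist_force: [0.2, -6.3, 2.2]
finger_gap: 49.7
finger_force: 3.0
```

>>> {"method": "jog_arm", "body": {
  "commands": [
    {"dx":0.4,"dy":0,"dz":0,"ax":0,"ay":0,"az":0,"gripper":0.47},
    {"dx":0.5,"dy":0,"dz":0,"ax":0,"ay":0,"az":0,"gripper":0.47},
    {"dx":0.5,"dy":0,"dz":0,"ax":0,"ay":0,"az":0,"gripper":0.47},
    {"dx":0.5,"dy":0,"dz":0,"ax":0,"ay":0,"az":0,"gripper":0.47},
    {"dx":0.5,"dy":0,"dz":0,"ax":0,"ay":0,"az":0,"gripper":0.47},
    {"dx":0.5,"dy":0,"dz":0,"ax":0,"ay":0,"az":0,"gripper":0.47},
    {"dx":0.5,"dy":0,"dz":0,"ax":0,"ay":0,"az":0,"gripper":0.47},
    {"dx":0.5,"dy":0,"dz":0,"ax":0,"ay":0,"az":0,"gripper":0.47},
    {"dx":0.5,"dy":0,"dz":0,"ax":0,"ay":0,"az":0,"gripper":0.47},
    {"dx":0.4,"dy":0,"dz":0,"ax":0,"ay":0,"az":0,"gripper":0.47}
  ]
}}

```text
clock: 13.05
eef_pos: [610.1, -67.9, 37.8]
eef_rot: [3.139, 0.002, 1.644]
wrist_force: [0.8, -7.4, 3.3]
finger_gap: 49.9
finger_force: 3.3
```

>>> {"method": "jog_arm", "body": {
  "commands": [
    {"dx":0.4,"dy":0,"dz":0,"ax":0,"ay":0,"az":0,"gripper":0.47},
    {"dx":0.4,"dy":0,"dz":0,"ax":0,"ay":0,"az":0,"gripper":0.47},
    {"dx":0.3,"dy":0,"dz":0,"ax":0,"ay":0,"az":0,"gripper":0.47},
    {"dx":0.2,"dy":0,"dz":0,"ax":0,"ay":0,"az":0,"gripper":0.47},
    {"dx":0,"dy":0,"dz":0,"ax":0,"ay":0,"az":0,"gripper":0.47}
  ]
}}

```text
clock: 13.68
eef_pos: [606.1, -15.6, 37.3]
eef_rot: [3.14, 0.0, 1.645]
wrist_force: [-0.3, -0.2, 1.0]
finger_gap: 49.8
finger_force: 0.3
```

```bash
python3 - <<'E'
from h import *
from cell import manip,cams
s=cams.camera("side"); c=cams.camera("top")
p=manip.read_state()["eef_pos"]; print(p)
q=p+47*np.array([-.074,.997,0])
for z,n in((c,"top"),(s,"side")):
    u,v=proj(z,[q[0],q[1],73]).astype(int); w=z["image"][v-20:v+21,u-20:u+21].min(2)>150
    k,l,st,ce=cv2.connectedComponentsWithStats(w.astype(np.uint8))
    for i in range(1,k):
        if st[i,4]>30: print(n,u,v,st[i],ray(z,*(ce[i]+[u-20,v-20]),73).round(1))
cv2.imwrite("pics/m3.png",cv2.resize(np.hstack([s["image"][70:270,150:350],c["image"][70:270,130:330]]),None,fx=2,fy=2)[:,:,::-1])
E
```

```text
[605.75002837 -15.90394746  36.62419311]
side 279 178 [12 18  9  7 48] [584.8  35.3  73. ]
```

View pics/m3.png

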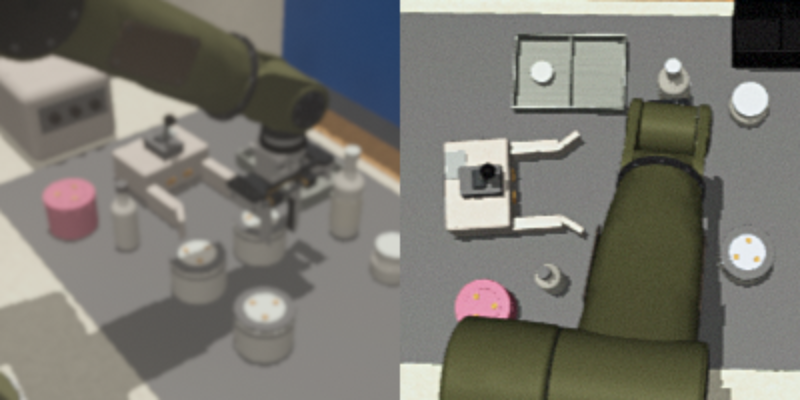

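The pack is upright in front of the fingers and the dock is unobstructed. I'll check the centreline from the arms' inner edges: crop upper (538,152) and lower (538,217).

```bash
python3 - <<'E'
from h import *
c=load("top0.npz")
# vertical profile across bay at columns, whiteness of arms
for u in (191,197,203):
    col=c["image"][130:195,u].min(1).astype(int); w=np.where(col>130)[0]+130
    g=np.split(w,np.where(np.diff(w)>1)[0]+1); print(u,[(a[0],a[-1]) for a in g if len(a)])
    up=[a for a in g if len(a) and a[-1]<160][-1]; lo=[a for a in g if len(a) and a[0]>165][0]
    A,B=ray(c,u,up[-1]+.5,48),ray(c,u,lo[0]-.5,48); M=(A+B)/2
    print(A.round(1),B.round(1),"w",np.linalg.norm(A-B).round(1),"mid",M.round(1),"line x there",588.3-.0742*(M[1]-212))
    A,B=ray(c,u,up[0]-.5,48),ray(c,u,lo[-1]+.5,48); print(" outer mid",((A+B)/2).round(1))
E
```

```text
191 [(np.int64(141), np.int64(146)), (np.int64(179), np.int64(183))]
[644.6 243.2  48. ] [531.6 237.8  48. ] w 113.1 mid [588.1 240.5  48. ] line x there 586.1824129772647
 outer mid [590.2 240.6  48. ]
197 [(np.int64(140), np.int64(145)), (np.int64(178), np.int64(183))]
[648.5 222.6  48. ] [535.4 217.4  48. ] w 113.2 mid [591.9 220.   48. ] line x there 587.707385705651
 outer mid [592.3 220.   48. ]
203 [(np.int64(140), np.int64(145)), (np.int64(178), np.int64(183))]
[648.8 201.7  48. ] [535.7 196.8  48. ] w 113.1 mid [592.3 199.3  48. ] line x there 589.2442148437559
 outer mid [592.6 199.3  48. ]
```

>>> {"method": "jog_arm", "body": {
  "commands": [
    {"dx":0.3,"dy":0.05,"dz":0,"ax":0,"ay":0,"az":0,"gripper":0.47},
    {"dx":0.4,"dy":0,"dz":0,"ax":0,"ay":0,"az":0,"gripper":0.47},
    {"dx":0.4,"dy":0,"dz":0,"ax":0,"ay":0,"az":0,"gripper":0.47},
    {"dx":0.4,"dy":0,"dz":0,"ax":0,"ay":0,"az":0,"gripper":0.47},
    {"dx":0.4,"dy":0,"dz":0,"ax":0,"ay":0,"az":0,"gripper":0.47},
    {"dx":0.4,"dy":0,"dz":0,"ax":0,"ay":0,"az":0,"gripper":0.47},
    {"dx":0.4,"dy":0,"dz":0,"ax":0,"ay":0,"az":0,"gripper":0.47},
    {"dx":0.4,"dy":0,"dz":0,"ax":0,"ay":0,"az":0,"gripper":0.47},
    {"dx":0.4,"dy":0,"dz":0,"ax":0,"ay":0,"az":0,"gripper":0.47},
    {"dx":0.4,"dy":0,"dz":0,"ax":0,"ay":0,"az":0,"gripper":0.47}
  ]
}}

```text
clock: 15.02
eef_pos: [596.5, 139.1, 36.4]
eef_rot: [3.141, 0.001, 1.643]
wrist_force: [0.9, -7.5, 3.5]
finger_gap: 49.8
finger_force: 3.3
```

>>> {"method": "jog_arm", "body": {
  "commands": [
    {"dx":0.2,"dy":0,"dz":0,"ax":0,"ay":0,"az":0,"gripper":0.47}
  ]
}}

```text
clock: 15.15
eef_pos: [595.9, 147.3, 36.4]
eef_rot: [3.141, 0.001, 1.644]
wrist_force: [-0.1, -7.3, 2.7]
finger_gap: 49.4
finger_force: 3.4
```

>>> {"method": "jog_arm", "body": {
  "commands": [
    {"dx":0.1,"dy":0,"dz":0,"ax":0,"ay":0,"az":0,"gripper":0.47}
  ]
}}

```text
clock: 15.28
eef_pos: [595.6, 151.0, 36.3]
eef_rot: [3.141, 0.001, 1.644]
wrist_force: [1.0, -7.8, 3.5]
finger_gap: 49.7
finger_force: 3.4
```

>>> {"method": "jog_arm", "body": {
  "commands": [
    {"dx":0.1,"dy":0,"dz":0,"ax":0,"ay":0,"az":0,"gripper":0.47}
  ]
}}

```text
clock: 15.4
eef_pos: [595.4, 154.7, 36.4]
eef_rot: [3.141, 0.001, 1.643]
wrist_force: [0.4, -6.9, 2.9]
finger_gap: 49.7
finger_force: 3.4
```

>>> {"method": "jog_arm", "body": {
  "commands": [
    {"dx":0.1,"dy":0,"dz":0,"ax":0,"ay":0,"az":0,"gripper":0.47}
  ]
}}

```text
clock: 15.52
eef_pos: [595.1, 158.6, 36.4]
eef_rot: [3.141, 0.001, 1.643]
wrist_force: [1.7, -7.9, 3.0]
finger_gap: 50.0
finger_force: 3.4
```

>>> {"method": "jog_arm", "body": {
  "commands": [
    {"dx":0.05,"dy":0,"dz":0,"ax":0,"ay":0,"az":0,"gripper":0.47}
  ]
}}

```text
clock: 15.65
eef_pos: [595.0, 160.7, 36.4]
eef_rot: [3.141, 0.001, 1.643]
wrist_force: [-0.3, -6.8, 3.3]
finger_gap: 50.1
finger_force: 3.4
```

>>> {"method": "jog_arm", "body": {
  "commands": [
    {"dx":0.05,"dy":0,"dz":0,"ax":0,"ay":0,"az":0,"gripper":0.47}
  ]
}}

```text
clock: 15.78
eef_pos: [594.8, 162.5, 36.4]
eef_rot: [3.141, 0.001, 1.643]
wrist_force: [0.5, -7.8, 3.1]
finger_gap: 49.7
finger_force: 3.4
```

>>> {"method": "jog_arm", "body": {
  "commands": [
    {"dx":0.05,"dy":0,"dz":0,"ax":0,"ay":0,"az":0,"gripper":0.47}
  ]
}}

```text
clock: 15.9
eef_pos: [594.7, 164.5, 36.4]
eef_rot: [3.141, 0.001, 1.643]
wrist_force: [-0.2, -7.7, 4.3]
finger_gap: 50.0
finger_force: 3.4
```

>>> {"method": "jog_arm", "body": {
  "commands": [
    {"dx":0.05,"dy":0,"dz":0,"ax":0,"ay":0,"az":0,"gripper":0.47}
  ]
}}

```text
clock: 16.02
eef_pos: [594.5, 166.5, 36.4]
eef_rot: [3.141, 0.001, 1.643]
wrist_force: [0.9, -8.5, 3.2]
finger_gap: 49.6
finger_force: 3.8
```

>>> {"method": "jog_arm", "body": {
  "commands": [
    {"dx":0.05,"dy":0,"dz":0,"ax":0,"ay":0,"az":0,"gripper":0.47}
  ]
}}

```text
clock: 16.15
eef_pos: [594.7, 167.0, 36.4]
eef_rot: [3.141, 0.003, 1.643]
wrist_force: [1.3, -24.4, 6.1]
finger_gap: 49.7
finger_force: 10.1
```

>>> {"method": "jog_arm", "body": {
  "commands": [
    {"dx":0.03,"dy":0,"dz":0,"ax":0,"ay":0,"az":0,"gripper":0.47}
  ]
}}

```text
clock: 16.27
eef_pos: [594.7, 167.1, 36.5]
eef_rot: [3.142, 0.005, 1.643]
wrist_force: [1.6, -27.7, 5.6]
finger_gap: 50.1
finger_force: 11.8
```

>>> {"method": "jog_arm", "body": {
  "commands": [
    {"dx":0.03,"dy":0,"dz":0,"ax":0,"ay":0,"az":0,"gripper":0.47}
  ]
}}

```text
clock: 16.4
eef_pos: [594.8, 167.2, 36.5]
eef_rot: [3.142, 0.006, 1.642]
wrist_force: [1.4, -34.1, 7.0]
finger_gap: 49.8
finger_force: 14.4
```

The pack is home: force rose to 34 N with motion stopped at TCP y=167, which matches the dock geometry. Now back off, lift and close the fingers.

>>> {"method": "jog_arm", "body": {
  "commands": [
    {"dx":-0.1,"dy":0,"dz":0,"ax":0,"ay":0,"az":0,"gripper":0.47},
    {"dx":-0.4,"dy":0,"dz":0,"ax":0,"ay":0,"az":0,"gripper":0.47},
    {"dx":-0.8,"dy":0,"dz":0,"ax":0,"ay":0,"az":0,"gripper":0.47},
    {"dx":-0.2,"dy":0,"dz":-0.5,"ax":0,"ay":0,"az":0,"gripper":0.47},
    {"dx":0,"dy":0,"dz":-0.9,"ax":0,"ay":0,"az":0,"gripper":0.47},
    {"dx":0,"dy":0,"dz":-0.9,"ax":0,"ay":0,"az":0,"gripper":1},
    {"dx":0,"dy":0,"dz":-0.9,"ax":0,"ay":0,"az":0,"gripper":1},
    {"dx":0,"dy":0,"dz":-0.4,"ax":0,"ay":0,"az":0,"gripper":1},
    {"dx":0,"dy":0,"dz":0,"ax":0,"ay":0,"az":0,"gripper":1}
  ]
}}

```text
clock: 17.52
eef_pos: [598.7, 112.1, 180.9]
eef_rot: [3.14, -0.0, 1.644]
wrist_force: [0.4, 0.8, -0.7]
finger_gap: 13.4
finger_force: 0.0
```

```bash
python3 - <<'E'
from h import *
from cell import manip,cams
s=cams.camera("side"); c=cams.camera("top")
p=manip.read_state()["eef_pos"]; print(p)
# lever tip: triangulate from both first views
t=load("top0.npz"); d=load("side0.npz")
for z in(140,150,160): print(z,ray(t,174,155.2,z).round(1),ray(d,235.3,130,z).round(1))
print("home top px",proj(c,[591,213.5,73]),"side",proj(s,[591,213.5,73]))
for z,n in((c,"top"),(s,"side")):
    u,v=proj(z,[591,213.5,73]).astype(int); w=z["image"][v-16:v+17,u-16:u+17].min(2)>165
    k,l,st,ce=cv2.connectedComponentsWithStats(w.astype(np.uint8))
    for i in range(1,k):
        if st[i,4]>30: print(n,st[i],ray(z,*(ce[i]+[u-16,v-16]),73).round(1))
cv2.imwrite("pics/m4.png",cv2.resize(np.hstack([s["image"][90:240,150:350],c["image"][100:250,130:330]]),None,fx=2,fy=2)[:,:,::-1])
E
```

```text
[597.94527962 111.93357746 178.81250428]
140 [589.9 280.3 140. ] [597.8 292.  140. ]
150 [587.4 278.1 150. ] [589.  277.5 150. ]
160 [584.9 275.8 160. ] [580.1 263.  160. ]
home top px [197.72620172 159.99406539] side [246.38659875 155.03549736]
top [ 0  0  3 17 31] [624.2 269.4  73. ]
side [10  0 13  9 65] [639. 288.  73.]
side [  9  12  17  10 125] [590.7 211.6  73. ]
side [ 0 26 10  7 37] [505.8 170.8  73. ]
```

View pics/m4.png

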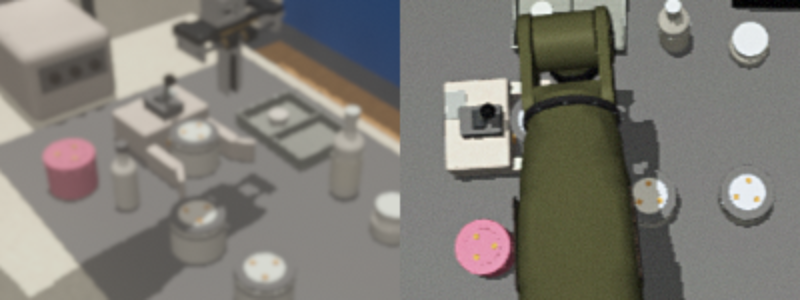

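The pack sits home between the arms (side-view lid centre at crop (194,131), about (590.7,211.6)). The lever tip is at about (588,277.5,150) and still leans toward the mouth. Now the switch.

>>> {"method": "jog_arm", "body": {
  "commands": [
    {"dx":0.83,"dy":0.05,"dz":0,"ax":0,"ay":0,"az":0,"gripper":1},
    {"dx":0.83,"dy":0,"dz":0,"ax":0,"ay":0,"az":0,"gripper":1},
    {"dx":0.83,"dy":0,"dz":0,"ax":0,"ay":0,"az":0,"gripper":1},
    {"dx":0.8,"dy":0,"dz":0,"ax":0,"ay":0,"az":0,"gripper":1},
    {"dx":0,"dy":0,"dz":0,"ax":0,"ay":0,"az":0,"gripper":1},
    {"dx":0,"dy":0,"dz":0.55,"ax":0,"ay":0,"az":0,"gripper":1},
    {"dx":0,"dy":0,"dz":0.55,"ax":0,"ay":0,"az":0,"gripper":1},
    {"dx":0,"dy":0,"dz":0,"ax":0,"ay":0,"az":0,"gripper":1}
  ]
}}

```text
clock: 18.62
eef_pos: [590.0, 242.1, 133.8]
eef_rot: [-3.137, 0.001, 1.643]
wrist_force: [-0.1, -0.3, -0.4]
finger_gap: 0.3
finger_force: 0.0
```

>>> {"method": "jog_arm", "body": {
  "commands": [
    {"dx":0.2,"dy":0,"dz":0,"ax":0,"ay":0,"az":0,"gripper":1},
    {"dx":0.2,"dy":0,"dz":0,"ax":0,"ay":0,"az":0,"gripper":1},
    {"dx":0.2,"dy":0,"dz":0,"ax":0,"ay":0,"az":0,"gripper":1}
  ]
}}

```text
clock: 19.0
eef_pos: [590.1, 267.4, 138.2]
eef_rot: [3.138, 0.0, 1.644]
wrist_force: [1.4, -1.9, 2.7]
finger_gap: 0.5
finger_force: 1.4
```

>>> {"method": "jog_arm", "body": {
  "commands": [
    {"dx":0.2,"dy":0,"dz":0,"ax":0,"ay":0,"az":0,"gripper":1},
    {"dx":0.2,"dy":0,"dz":0,"ax":0,"ay":0,"az":0,"gripper":1}
  ]
}}

```text
clock: 19.25
eef_pos: [587.9, 283.9, 136.3]
eef_rot: [3.141, -0.0, 1.644]
wrist_force: [0.1, -2.1, 1.3]
finger_gap: 0.0
finger_force: 0.7
```

>>> {"method": "jog_arm", "body": {
  "commands": [
    {"dx":0.2,"dy":0,"dz":0,"ax":0,"ay":0,"az":0,"gripper":1},
    {"dx":0.2,"dy":0,"dz":0,"ax":0,"ay":0,"az":0,"gripper":1}
  ]
}}

```text
clock: 19.5
eef_pos: [586.6, 299.7, 135.9]
eef_rot: [-3.141, 0.0, 1.644]
wrist_force: [0.5, -1.8, -0.9]
finger_gap: 0.9
finger_force: 0.6
```

>>> {"method": "jog_arm", "body": {
  "commands": [
    {"dx":0.1,"dy":0,"dz":0,"ax":0,"ay":0,"az":0,"gripper":1}
  ]
}}

```text
clock: 19.62
eef_pos: [586.3, 303.7, 135.8]
eef_rot: [-3.141, 0.0, 1.644]
wrist_force: [-0.4, -0.4, -1.6]
finger_gap: 0.4
finger_force: 0.5
```

>>> {"method": "jog_arm", "body": {
  "commands": [
    {"dx":0.07,"dy":0,"dz":0,"ax":0,"ay":0,"az":0,"gripper":1}
  ]
}}

```text
clock: 19.75
eef_pos: [586.2, 306.1, 135.9]
eef_rot: [-3.141, 0.0, 1.644]
wrist_force: [0.6, -1.2, -0.5]
finger_gap: 0.5
finger_force: 0.5
```

>>> {"method": "jog_arm", "body": {
  "commands": [
    {"dx":0.05,"dy":0,"dz":0,"ax":0,"ay":0,"az":0,"gripper":1}
  ]
}}

```text
clock: 19.88
eef_pos: [586.1, 308.0, 136.1]
eef_rot: [-3.141, -0.0, 1.644]
wrist_force: [-0.0, -0.4, -1.3]
finger_gap: 0.7
finger_force: 0.4
```

Continue in small steps until the stop is felt.

>>> {"method": "jog_arm", "body": {
  "commands": [
    {"dx":0.06,"dy":0,"dz":0,"ax":0,"ay":0,"az":0,"gripper":1}
  ]
}}

```text
clock: 20.0
eef_pos: [586.0, 310.3, 136.2]
eef_rot: [3.142, -0.0, 1.643]
wrist_force: [0.4, -0.7, -0.9]
finger_gap: 0.5
finger_force: 0.4
```

>>> {"method": "jog_arm", "body": {
  "commands": [
    {"dx":0.05,"dy":0,"dz":0,"ax":0,"ay":0,"az":0,"gripper":1}
  ]
}}

```text
clock: 20.12
eef_pos: [585.9, 311.7, 136.1]
eef_rot: [-3.141, 0.001, 1.643]
wrist_force: [0.3, -9.4, 1.4]
finger_gap: 0.5
finger_force: 4.2
```

>>> {"method": "jog_arm", "body": {
  "commands": [
    {"dx":0.05,"dy":0,"dz":0,"ax":0,"ay":0,"az":0,"gripper":1}
  ]
}}

```text
clock: 20.25
eef_pos: [585.9, 312.4, 136.0]
eef_rot: [-3.141, 0.003, 1.643]
wrist_force: [-0.0, -17.5, 1.7]
finger_gap: 0.5
finger_force: 8.0
```

The stop is reached. Retreat and verify.

>>> {"method": "jog_arm", "body": {
  "commands": [
    {"dx":-0.3,"dy":0,"dz":0,"ax":0,"ay":0,"az":0,"gripper":1},
    {"dx":-0.3,"dy":0,"dz":-0.5,"ax":0,"ay":0,"az":0,"gripper":1},
    {"dx":0,"dy":0,"dz":-0.9,"ax":0,"ay":0,"az":0,"gripper":1},
    {"dx":0,"dy":0,"dz":-0.9,"ax":0,"ay":0,"az":0,"gripper":1},
    {"dx":-0.9,"dy":0,"dz":-0.5,"ax":0,"ay":0,"az":0,"gripper":1},
    {"dx":-0.9,"dy":0,"dz":0,"ax":0,"ay":0,"az":0,"gripper":1},
    {"dx":-0.9,"dy":0,"dz":0,"ax":0,"ay":0,"az":0,"gripper":1},
    {"dx":-0.9,"dy":0,"dz":0,"ax":0,"ay":0,"az":0,"gripper":1},
    {"dx":-0.9,"dy":0,"dz":0,"ax":0,"ay":0,"az":0,"gripper":1},
    {"dx":0,"dy":0,"dz":0,"ax":0,"ay":0,"az":0,"gripper":1}
  ]
}}

```text
clock: 21.5
eef_pos: [600.8, 108.6, 249.9]
eef_rot: [3.14, -0.0, 1.641]
wrist_force: [-0.6, 0.4, 0.3]
finger_gap: 0.8
finger_force: 0.0
```

>>> {"method": "jog_arm", "body": {
  "commands": [
    {"dx":-0.9,"dy":0,"dz":0,"ax":0,"ay":0,"az":0,"gripper":1},
    {"dx":-0.9,"dy":0,"dz":0,"ax":0,"ay":0,"az":0,"gripper":1},
    {"dx":-0.9,"dy":0,"dz":0,"ax":0,"ay":0,"az":0,"gripper":1},
    {"dx":0,"dy":0,"dz":0,"ax":0,"ay":0,"az":0,"gripper":1}
  ]
}}

```text
clock: 22.0
eef_pos: [608.6, 1.9, 249.1]
eef_rot: [3.14, -0.0, 1.642]
wrist_force: [-0.4, 0.3, 0.4]
finger_gap: -0.2
finger_force: 0.0
```

```bash
python3 - <<'E'
from h import *
from cell import manip,cams
s=cams.camera("side"); c=cams.camera("top")
print(manip.read_state()["eef_pos"])
for z,n in((c,"top"),(s,"side")):
    u,v=proj(z,[591,213.5,73]).astype(int); w=z["image"][v-12:v+17,u-12:u+17].min(2)>165
    k,l,st,ce=cv2.connectedComponentsWithStats(w.astype(np.uint8))
    for i in range(1,k):
        if st[i,4]>60: print(n,st[i],ray(z,*(ce[i]+[u-12,v-12]),73).round(1))
cv2.imwrite("pics/m5.png",cv2.resize(np.hstack([s["image"][90:260,150:350],c["image"][85:255,130:330]]),None,fx=2,fy=2)[:,:,::-1])
E
```

```text
[608.45979948   3.87131676 248.90231175]
top [  4   4  18  18 236] [594. 214.  73.]
side [  5   8  17  10 127] [590.3 211.6  73. ]
```

View pics/m5.png

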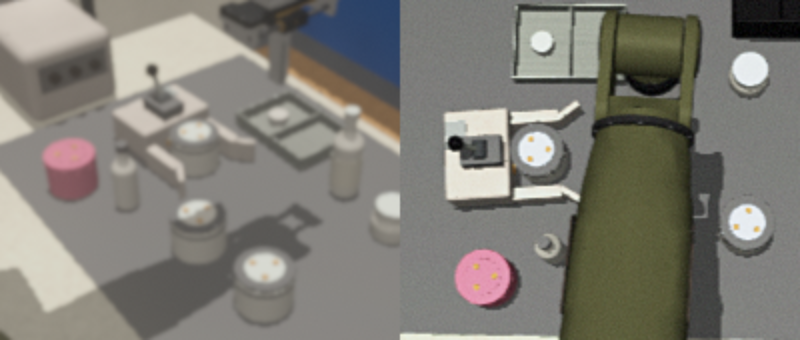

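The lever now leans to the back (tip at crop (456,143) in the top view, previously about (488,110) in the earlier crop). The pack is home at (592,213) and upright, the bystanders are in place, and the robot is clear.

```bash
python3 -c "
from cell import job
print(job.sign_off())"
```

```text
the job is handed in; nothing more can be done
None
```

The heavy pack (the easternmost of the three) is fully home in the dock and the switch is on. All packs are upright, the bottles and jar are untouched, and the job was handed in at about 22 s.

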